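# Hang the temperature logger on the vaccine vial carrier and hold the carrier up level

### The arm

A 6-joint arm with a two-finger parallel gripper is mounted at the origin on the work surface. World frame = base frame: x ahead of the robot, y to its left, z up, the work surface at z = 0. Lengths are in mm, angles in rad, forces in N, time in s.
With the tool pointing down it reaches from about 350 to 775 mm from the base axis. Payload 7.3 kg.
Tool frame: the origin (TCP) lies on the mounting face of the last link; the fingertips stand 178 mm ahead of it and the grasp point (between the pads) lies 159 mm ahead of it (bot.grip_point_offset is the distance from the TCP to the grasp point, in mm); x points along the fingers, y is the direction in which the jaws open and shut, and the axes are right-handed (so a half turn about x gives the same grasp; the last joint's range is limited). The gripper opens to 92 mm and grips with 3 to 60 N. Pads are 19 mm wide; open, the fingers measure 130 mm over their backs; the gripper's body (75 mm by 190 mm) begins 47 mm behind the grasp point.
Start: joints at [-0.146, 0.342, 1.524, -0, 1.275, -0.146], TCP at [525.003, 0.022, 404.741] pointing down, gripper open.
Joint ranges: [-2.53, 2.53], [-0.77, 2.02], [0.04, 2.7], [-1, 4.14], [0.28, 2.66], [-3.11, 3.11]. Speed limits (rad/s): [2.57, 2.57, 3.14, 3.14, 3.14, 3.14].

### API

Orientations are given as [roll, pitch, yaw] about the fixed x, y, z axes, in that order (R = Rz(yaw) Ry(pitch) Rx(roll)).
In Python, from plant import bot gives the robot as it stands.
- The arm moves only by the tool arm_command, never from a script. Its argument "moves" is a list of rows, each a list of 5 numbers: the shift along the tool's x, y, z in cm, then the turn about the tool's x in degrees, then the opening, from 0 (shut) to 1 (fully open). A call has 1 to 10 rows; each row is the pose to reach, as a shift and turn from the pose measured when the call began, along the tool's axes at that moment; what a row does not reach only later rows make up. A row lasts 1/10 s, in which the tool goes at most 50 mm and 8.59 degrees, less where a joint would pass 70% of its speed; a pose out of reach is approached as far as the arm can. A call with a gripper value outside its range is refused whole. The fingers move at their own pace and stop on an object; the grip force is fixed at half the most. Time passes only in rows, so rows that repeat a pose let the fingers close. It gives the time, the measured TCP pose, the force and the opening at its end, in the units of the state.
- bot.get_obs(): the state, without advancing time (a new reading comes with each control period).
- bot.capture(name): name is "scene" or "side" or "wrist"; returns a dict with "frame" (384x512x3 uint8, blue, green, red), "K" (3x3 intrinsics, pixels), "k1" (the pictures are not rectified: a ray, as slopes to the right and down, at radius r is drawn at 1 + k1 r^2 times it, then the intrinsics apply), "origin" and "orientation" of the camera in the world; the wrist camera has in their place "T_tool_cam" (4x4, takes a point from camera to tool coordinates, whose origin is the TCP and whose axes are the tool frame's). Camera axes: x right, y down, z forward; pixel columns grow to the right and rows downward; lengths in mm; the calibration is good to about 2 mm. A picture is of the moment at which its call begins: read the wrist's pose just before it. There is no depth.
- bot.close_job(): hands the job in, once; it reports no verdict.
The state is a dict: "time": time; "joint_positions": joint angles; "dq": joint speeds; "tau": joint torques, N m; "tool_pos": TCP position; "tcp_rot": TCP orientation; "contact_force": force on the tool from outside, world axes, zero at the start; "moment": the same for the moment, N m; "grip_width": finger opening in mm.
Only numpy, scipy, OpenCV 4.12 (cv2) and the standard library are available. Lean on these libraries where they do the work, as an engineer would, in place of code of your own. Each camera call takes 0.05 s, during which the arm holds its last target.

### The job

The vaccine vials are about to go back into the refrigerator: take the blue temperature logger out of its dock and hang it by its steel eye on the yellow peg at the end of the white vial carrier while the carrier stands on the counter, and let go of it. Then lift the carrier by its green handle to about 10 cm above the counter and finish holding it there, level and still, with the logger hanging on the peg and all four vials standing in their holes. Never tip the carrier, and leave the jar, the pump bottle and the yellow carton where they are.

Things in the scene. Friction and masses are not known exactly. Their poses are not given: they have to be found in the camera images.
- logger_center (a point): Centre of the body of the blue temperature logger, a loose upright box 18 (its x) x 44 (its y) x 46 mm high (its z, up), about 60 g; this point is 23 mm above its underside. At the start it stands in the dock, its underside 10 mm above the counter. A steel eye stands on its top. Grip it across the 44 mm width (along its y), fairly high on the body; front and back are held by the dock's rails, so lift it straight up.
- logger_eye (a point): Centre of the steel eye of the logger, 35 mm above logger_center. The eye is a ring of 5 mm wire in the logger's y-z plane, hole 20 mm across along the logger's x, top of the ring 15.5 mm above this point.
- dock: Grey reading dock fixed on the counter: plate 70 (x) x 90 (y) x 10 mm with two rails 8 mm thick, 28 mm long along y and 27 mm high over the counter, before and behind the logger (slot 21 mm wide along x, open at both y sides). Origin: centre of its underside; z up.
- carrier_handle (a point): Centre of the green grip bar of the loose white vial carrier (about 0.42 kg plus vials). The bar lies along the carrier's y, 16 mm wide (carrier x) x 18 mm high, 104 mm free length between two uprights at y = +-55 mm; nothing but air for 75 mm below it. This point is 135 mm above the carrier's underside and over its middle; carrier base 170 (x) x 116 (y) mm. Axes: the carrier's own, z up; its -x end carries the peg.
- carrier_peg (a point): Middle of the yellow painted peg of the carrier, on the peg's axis, 105 mm to the -x side of the handle and 19.5 mm below it (115.5 mm above the carrier's underside). The peg is a straight round bar 6 mm thick that leaves a flat aluminium post (26 mm wide, its face 20 mm to +x of this point, its top level with this point) towards the carrier's -x and rises outward at 15 degrees; its tip is 20 mm to -x of this point and 5 mm higher. Axes: the carrier's own.
- vial1_center (a point): Centre (22 mm above its underside) of a loose glass vial, 22 mm wide, 45 mm high, red or orange cap, 20 g, standing upright in a hole of the carrier; in place this point is 30 mm above the carrier's underside, +48 mm along its x and +27 mm along its y from its middle.
- vial2_center (a point): Centre (22 mm above its underside) of a loose glass vial, 22 mm wide, 45 mm high, red or orange cap, 20 g, standing upright in a hole of the carrier; in place this point is 30 mm above the carrier's underside, +48 mm along its x and -27 mm along its y from its middle.
- vial3_center (a point): Centre (22 mm above its underside) of a loose glass vial, 22 mm wide, 45 mm high, red or orange cap, 20 g, standing upright in a hole of the carrier; in place this point is 30 mm above the carrier's underside, -48 mm along its x and +27 mm along its y from its middle.
- vial4_center (a point): Centre (22 mm above its underside) of a loose glass vial, 22 mm wide, 45 mm high, red or orange cap, 20 g, standing upright in a hole of the carrier; in place this point is 30 mm above the carrier's underside, -48 mm along its x and -27 mm along its y from its middle.
- carrier: The whole white vial carrier, loose; origin: centre of its underside (0 over the counter at the start), axes as for carrier_handle. Grip it by the handle.
- jar: Bystander: glass jar with red lid, 72 mm wide, 90 mm high. Origin: centre of its underside.
- pump_bottle: Bystander: white pump bottle with black pump, 62 mm wide, 173 mm high. Origin: centre of its underside.
- carton: Bystander: yellow carton 70 (x) x 120 (y) x 60 mm high. Origin: centre of its underside.
Mind the look-alikes: they are no part of the job. What is meant by the part that bears logger_center is not pink, and is the smaller of those in its own colour.

How it is judged (in metres and radians):
On the way:
1. the logger hangs by its eye on the peg, let go, while the carrier stands on the counter (x of logger_eye in the frame of carrier between -0.125 and -0.088 m and y of logger_eye in the frame of carrier between -0.012 and 0.012 m and z of logger_eye in the frame of carrier between 0.096 and 0.122 m and contact force between logger and carrier above 0.1 N and contact force between logger and the fingers below 0.05 N and angle between logger_center's own z axis and vertical below 0.4 rad and height (world z) of carrier below 0.01 m), for 0.2 s.
At the end, for the whole second after the job is handed in: Carrier held in the fingers only, underside 60 to 160 mm above the counter, tilt under 0.12 rad, still (0.03 m/s, 0.2 rad/s); logger hanging on the peg by its eye, within 0.4 rad of upright, not touched by the fingers; all four vials in their holes, tilt under 0.3 rad (height (world z) of carrier between 0.06 and 0.16 m and angle between carrier's own z axis and vertical below 0.12 rad and linear speed of carrier below 0.03 m/s and angular speed of carrier below 0.2 rad/s and contact force between carrier and the fingers above 1 N and contact force between carrier and jar below 0.05 N and contact force between carrier and pump_bottle below 0.05 N and contact force between carrier and carton below 0.05 N and contact force between carrier and dock below 0.05 N and x of logger_eye in the frame of carrier between -0.125 and -0.088 m and y of logger_eye in the frame of carrier between -0.012 and 0.012 m and z of logger_eye in the frame of carrier between 0.096 and 0.122 m and contact force between logger and carrier above 0.1 N and contact force between logger and the fingers below 0.05 N and angle between logger_center's own z axis and vertical below 0.4 rad and z of vial1_center in the frame of carrier between 0.022 and 0.04 m and angle between each of vial1_center, vial2_center, vial3_center, vial4_center's own z axis and vertical below 0.3 rad and z of vial2_center in the frame of carrier between 0.022 and 0.04 m and z of vial3_center in the frame of carrier between 0.022 and 0.04 m and z of vial4_center in the frame of carrier between 0.022 and 0.04 m); the arm keeps its last pose, push and grip.
It fails at once if the carrier is tipped by more than 0.3 rad (angle between carrier's own z axis and vertical above 0.3 rad).
It fails at once if a bystander is moved by more than 30 mm or tipped (distance of any of jar, pump_bottle, carton from where it was at the start of the episode above 0.03 m or angle between any of jar, pump_bottle, carton's own z axis and vertical above 0.3 rad).
It also fails if it takes over 64 s, if anything falls off the work surface, if the arm or the gripper's body presses on something with over 40 N, if the wrist force passes 120 N, or if a joint passes its speed limit or range.

## Working session

There is one attempt and no reset: what is moved stays moved. The work goes in short steps, Python scripts to look and compute and a tool call to move; the robot and the scene stay as the last step left them, time stands still between calls to the robot, and variables do not carry over. Pictures are saved under pics/ and viewed, and the job is handed in when it is done.

Besides the shell and the picture viewer there is one more tool, called after "Call:" by a JSON object that holds its "op" and its "data", one argument or row to a line. arm_command: Moves the arm, as the interface text tells. Its arguments: {"type":"object","properties":{"moves":{"type":"array"}},"required":["moves"]}

```bash
ls; mkdir -p pics
cat > h.py <<'E'
import numpy as np, cv2
from plant import bot
from scipy.spatial.transform import Rotation as R
E
python3 - <<'E'
from h import *
o=bot.get_obs(); print(o)
for n in ["scene","side","wrist"]:
    c=bot.capture(n); cv2.imwrite(f"pics/{n}0.png",c["frame"]); print({k:v for k,v in c.items() if k!="frame"})
    np.save(f"{n}0.npy",c,allow_pickle=True)
E
```

```text
pics
{'time': 0.0, 'joint_positions': array([-1.46012789e-01,  3.42732306e-01,  1.52503119e+00, -1.80978843e-05,
        1.27540748e+00, -1.45994103e-01]), 'dq': array([ 7.92542342e-04, -1.15029639e-03, -2.85342728e-05,  4.26052877e-04,
        5.03778081e-04, -1.62912651e-03]), 'tau': array([ 7.61924657e-04, -4.31245601e+01, -2.44219762e+01,  7.17750052e-02,
        5.59406646e-02, -1.04314388e-04]), 'tool_pos': array([5.24860644e+02, 3.35867080e-02, 4.04034831e+02]), 'tcp_rot': array([-1.70582621,  1.56921791,  3.00654937]), 'contact_force': array([-0.02579548, -0.29459743, -0.4219308 ]), 'moment': array([-0.00848582, -0.0476492 ,  0.00425278]), 'grip_width': 91.48091232365189}
{'K': array([[358.07680958,   0.        , 251.6611359 ],
       [  0.        , 358.07680958, 189.83256598],
       [  0.        ,   0.        ,   1.        ]]), 'k1': 0.01041909053545794, 'origin': array([1172.84785856,   36.80302856,  744.26208389]), 'orientation': array([-2.4030111 ,  0.00615782,  1.58990304])}
{'K': array([[493.60162246,   0.        , 252.70837127],
       [  0.        , 493.60162246, 189.39111195],
       [  0.        ,   0.        ,   1.        ]]), 'k1': -0.05535303165763527, 'origin': array([ 528.01843673, 1224.92302426,  965.37678287]), 'orientation': array([-2.18780612,  0.02042434, -3.07263897])}
{'K': array([[294.84736195,   0.        , 257.70256186],
       [  0.        , 294.84736195, 190.43221453],
       [  0.        ,   0.        ,   1.        ]]), 'k1': -0.060949403885522065, 'T_tool_cam': array([[-9.42891431e-04, -2.78886579e-01,  9.60323584e-01,
         2.03616723e+01],
       [ 9.99999355e-01, -8.71331827e-04,  7.28804417e-04,
         3.85484049e-01],
       [ 6.33506732e-04,  9.60323652e-01,  2.78887221e-01,
        -7.60382246e+01],
       [ 0.00000000e+00,  0.00000000e+00,  0.00000000e+00,
         1.00000000e+00]])}
```

View pics/scene0.png

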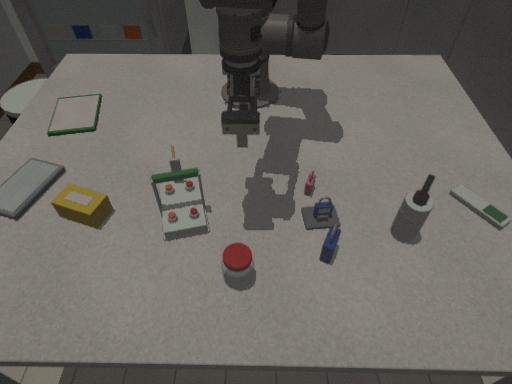

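View pics/side0.png

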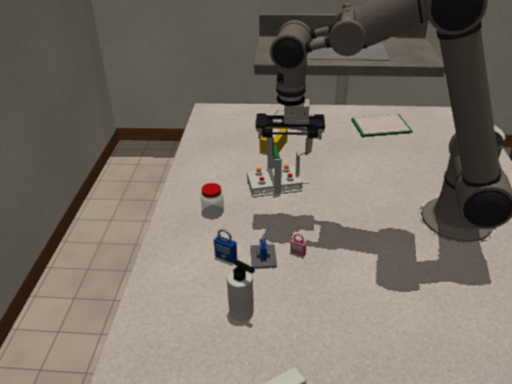

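View pics/wrist0.png

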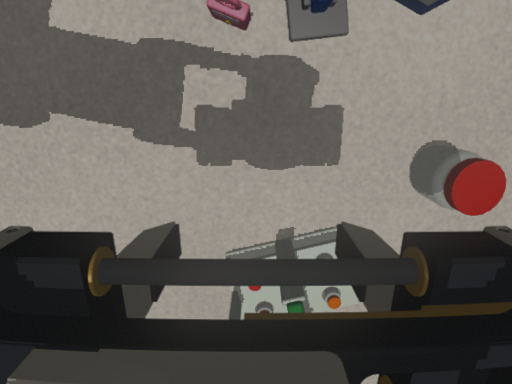

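Scene view: the carrier is at about (180,200) with its peg at (174,152) pointing towards the robot. The docked small blue logger is at (323,210). The larger blue look-alike is at (330,243) and the pink one at (311,182). The jar is at (238,262), the pump bottle at (412,212) and the carton at (82,205). I'll zoom in next to get accurate pixels.

```bash
cat >> h.py <<'E'
def load(n): return np.load(n+".npy",allow_pickle=True).item()
def ray(c,uv,T=None):
    K,k1=c["K"],c["k1"]
    xd=(np.array(uv,float)-K[:2,2])/K[0,0]
    x=xd.copy()
    for _ in range(30): x=xd/(1+k1*(x@x))
    d=np.r_[x,1.]
    if "origin" in c: o=np.array(c["origin"]);Rm=R.from_euler("xyz",c["orientation"]).as_matrix()
    else:
        p,e=T; Rt=R.from_euler("xyz",e).as_matrix(); M=c["T_tool_cam"]
        o=np.array(p)+Rt@M[:3,3]; Rm=Rt@M[:3,:3]
    d=Rm@d; return o,d/np.linalg.norm(d)
def plane(c,uv,z,T=None):
    o,d=ray(c,uv,T); return o+d*(z-o[2])/d[2]
def two(r1,r2):
    (a,d),(b,e)=r1,r2
    s=np.linalg.lstsq(np.c_[d,-e],b-a,rcond=None)[0]
    p,q=a+d*s[0],b+e*s[1]; return (p+q)/2,np.linalg.norm(p-q)
def proj(c,P):
    o=np.array(c["origin"]);Rm=R.from_euler("xyz",c["orientation"]).as_matrix()
    v=Rm.T@(np.array(P,float)-o); x=v[:2]/v[2]; x=x*(1+c["k1"]*(x@x)); return c["K"][:2,:2]@x+c["K"][:2,2]
def crop(n,x0,y0,x1,y1,s,out):
    f=load(n)["frame"][y0:y1,x0:x1]; cv2.imwrite("pics/"+out,cv2.resize(f,None,fx=s,fy=s,interpolation=cv2.INTER_CUBIC))
E
python3 - <<'E'
from h import *
crop("scene0",140,140,220,240,6,"s_car.png")
crop("scene0",290,160,360,270,5,"s_log.png")
crop("side0",235,120,325,200,8,"d_car.png")
crop("side0",200,220,320,280,6,"d_log.png")
E
```

```text
(no output)
```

View pics/s_car.png

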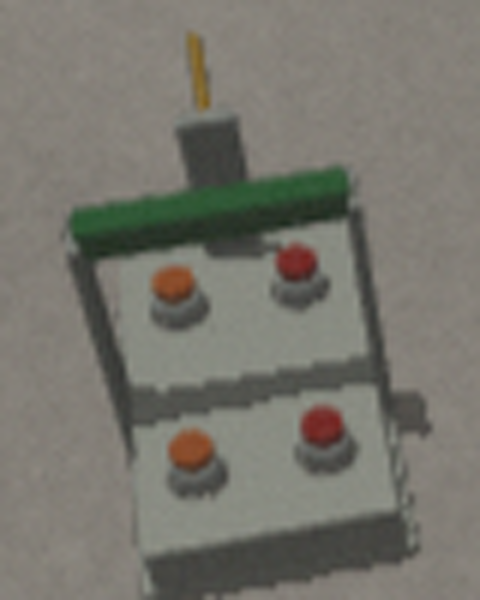

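View pics/s_log.png

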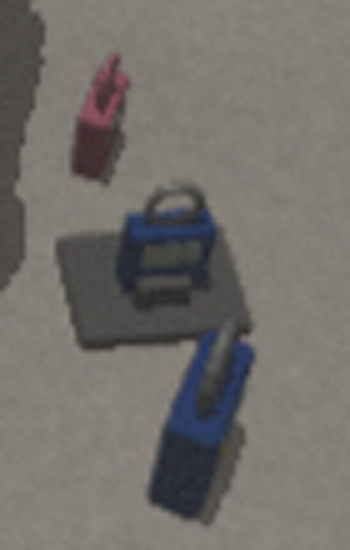

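View pics/d_car.png

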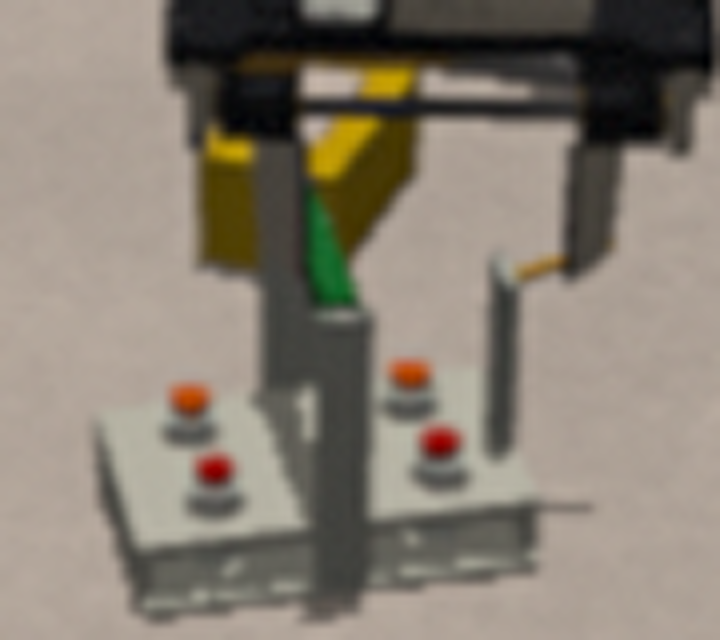

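View pics/d_log.png

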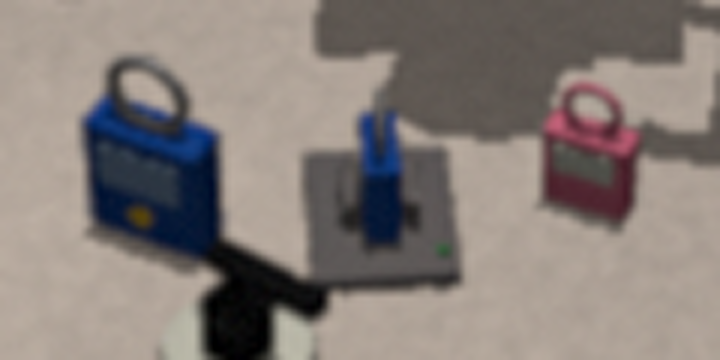

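Run:
```python
from h import *
S=load("scene0");D=load("side0")
def blobs(c,lo,hi,roi,mn=8):
    x0,y0,x1,y1=roi; hsv=cv2.cvtColor(c["frame"],cv2.COLOR_BGR2HSV)
    m=np.zeros(hsv.shape[:2],np.uint8); m[y0:y1,x0:x1]=cv2.inRange(hsv,lo,hi)[y0:y1,x0:x1]
    n,l,s,ce=cv2.connectedComponentsWithStats(m); return [(s[i,4],ce[i],s[i,:4]) for i in range(1,n) if s[i,4]>=mn],m
for nm,c,roi in (("S",S,(145,170,215,240)),("D",D,(240,150,310,195))):
    print(nm)
    for a,ce,b in blobs(c,(0,150,70),(14,255,255),roi)[0]: print(a,ce.round(1),b,plane(c,ce,50).round(1))
# peg, handle
for nm,c,roi in (("S",S,(165,140,185,165)),("D",D,(295,145,315,160))):
    for a,ce,b in blobs(c,(15,90,50),(32,255,255),roi,4)[0]: print("peg",nm,a,ce.round(1),b,plane(c,ce,115.5).round(1))
a=blobs(S,(40,80,30),(80,255,255),(145,160,205,190))[0]
for q in a: print("handle",q[0],q[1].round(1),q[2],plane(S,q[1],140).round(1))
# dock corners scene z=10 : pixel from crop
for p in ((57,238),(218,228),(252,328),(84,347)):
    print("dock",plane(S,(290+(p[0]+.5)/5-.5,160+(p[1]+.5)/5-.5),10).round(1))
for p in ((305,152),(446,150),(460,278),(313,283)):
    print("dockD",plane(D,(200+(p[0]+.5)/6-.5,220+(p[1]+.5)/6-.5),10).round(1))
for nm,c,roi in (("S",S,(310,195,335,222)),("D",D,(255,230,275,265))):
    for a,ce,b in blobs(c,(105,120,60),(130,255,255),roi)[0]: print("log",nm,a,ce.round(1),b)
# logger top face S crop: corners
for p in ((128,212),(212,208),(214,233),(124,240)):
    print("top",plane(S,(290+(p[0]+.5)/5-.5,160+(p[1]+.5)/5-.5),56).round(1))
for p in ((360,113),(394,112),(402,145),(363,148)):
    print("topD",plane(D,(200+(p[0]+.5)/6-.5,220+(p[1]+.5)/6-.5),56).round(1))
```

```text
S
16 [189.  183.1] [187 182   5   4] [ 518.9 -147.4   50. ]
20 [168.4 186.6] [166 185   6   4] [ 532.5 -200.    50. ]
21 [193.4 210.4] [191 209   6   4] [ 612.3 -123.6   50. ]
25 [171.4 214.4] [169 212   6   6] [ 625.8 -176.3   50. ]
D
9 [285.7 166.1] [284 165   4   3] [ 532.2 -203.4   50. ]
12 [258.5 169.5] [257 168   4   4] [ 624.  -178.7   50. ]
10 [289.5 174.8] [288 174   4   3] [ 518.6 -150.2   50. ]
9 [261.3 178.1] [260 177   4   3] [ 611.5 -126.9   50. ]
peg S 25 [172.6 151.6] [171 146   4  12] [ 467.2 -188.7  115.5]
peg D 12 [302.5 152.8] [300 152   6   3] [ 477.4 -184.8  115.5]
handle 203 [174.  173.6] [152 168  46  13] [ 572.9 -163.6  140. ]
dock [565.  151.6  10. ]
dock [556.9 237.7  10. ]
dock [622.8 246.   10. ]
dock [636.  159.9  10. ]
dockD [627.8 159.4  10. ]
dockD [560.1 154.9  10. ]
dockD [550.7 242.1  10. ]
dockD [617.7 248.5  10. ]
log S 43 [322.6 205.4] [316 203  16   5]
log D 49 [263.1 244.9] [260 239   7  11]
top [585.6 181.3  56. ]
top [582.4 223.8  56. ]
top [598.8 222.7  56. ]
top [603.9 177.5  56. ]
topD [599.4 182.5  56. ]
topD [583.6 181.1  56. ]
topD [578.8 203.9  56. ]
topD [596.6 206.8  56. ]
```

```bash
cat >> h.py <<'E'
def state():
    o=bot.get_obs(); Rt=R.from_euler("xyz",o["tcp_rot"]).as_matrix(); return o,Rt
def goto(gp,yaw=None,off=None,axis=1):
    """gp: wanted grasp point world; yaw deg: wanted direction of tool y. prints shift (cm) tool axes, turn deg"""
    o,Rt=state(); off=159.
    p=np.array(gp)-off*Rt[:,0]
    s=Rt.T@(p-o["tool_pos"])/10
    cur=np.degrees(np.arctan2(Rt[1,1],Rt[0,1])); t=None if yaw is None else -((yaw-cur+180)%360-180)
    print("t",round(o["time"],2),"grasp now",(o["tool_pos"]+off*Rt[:,0]).round(1),"toolx",Rt[:,0].round(4),"yaw y",round(cur,2),"w",round(o["grip_width"],1),"F",o["contact_force"].round(1))
    print("  shift cm",s.round(2),"turn",t)
E
python3 - <<'E'
from h import *
print(bot.grip_point_offset)
S=load("scene0")
for n,p,z in (("pump",(407,232),0),("pumptop",(425,185),165),("big",(330,262),0),("bigtop",(335,232),60),("pink",(307,190),0)):
    print(n,plane(S,p,z).round())
o,Rt=state();print(Rt.round(3))
goto((592,200,160),96.5)
E
```

```text
159.20000000000002
pump [634. 414.   0.]
pumptop [626. 404. 165.]
big [724. 209.   0.]
bigtop [680. 217.  60.]
pink [494. 175.   0.]
[[-0.001  1.    -0.   ]
 [ 0.    -0.    -1.   ]
 [-1.    -0.001 -0.   ]]
t 0.15 grasp now [5.247e+02 1.000e-01 2.452e+02] toolx [-1.1e-03  2.0e-04 -1.0e+00] yaw y -0.0 w 91.9 F [ 0.7 -0.2  0. ]
  shift cm [  8.52   6.74 -19.99] turn -96.50269594837795
```

Call:
{"op": "arm_command", "data": {
  "moves": [
    [1,1.7,-5,-24,1],
    [2,3.4,-10,-48,1],
    [3,5,-15,-72,1],
    [4.5,6.7,-20,-85,1],
    [4.5,6.7,-20,-85,1],
    [4.5,6.7,-20,-85,1],
    [4.5,6.7,-20,-85,1],
    [4.5,6.7,-20,-85,1],
    [4.5,6.7,-20,-85,1],
    [4.5,6.7,-20,-85,1]
  ]
}}

```text
time: 1.15
tool_pos: [591.8, 200.1, 358.7]
tcp_rot: [-3.026, 1.569, -3.108]
contact_force: [-0.2, -0.3, 0.5]
grip_width: 91.8
```

Run:
```python
from h import *
goto((592,200,160),96.5)
```

```text
t 1.15 grasp now [591.5 200.1 199.7] toolx [-2.1e-03 -1.0e-04 -1.0e+00] yaw y 85.35 w 91.8 F [-0.2 -0.3  0.5]
  shift cm [ 3.97 -0.    0.06] turn -11.151334203444833
```

Call:
{"op": "arm_command", "data": {
  "moves": [
    [2,0,0.1,-8,1],
    [4,0,0.1,-11,1],
    [4,0,0.1,-11,1],
    [4,0,0.1,-11,1],
    [4,0,0.1,-11,1]
  ]
}}

```text
time: 1.65
tool_pos: [593.0, 200.1, 319.8]
tcp_rot: [2.38, 1.57, 2.49]
contact_force: [-0.1, -0.0, 0.6]
grip_width: 92.0
```

```bash
cat >> h.py <<'E'
def wshot(n):
    o=bot.get_obs(); c=bot.capture("wrist"); c["T"]=(o["tool_pos"],o["tcp_rot"]); np.save(n+".npy",c,allow_pickle=True); cv2.imwrite(f"pics/{n}.png",c["frame"]); return c
def shot(k,n):
    c=bot.capture(k); np.save(n+".npy",c,allow_pickle=True); cv2.imwrite(f"pics/{n}.png",c["frame"]); return c
E
python3 - <<'E'
from h import *
goto((592,200,160),96.5)
wshot("w1")
crop("w1",150,80,370,260,3.5,"w1c.png")
E
```

```text
t 1.65 grasp now [593.  200.1 160.8] toolx [-4.e-04  3.e-04 -1.e+00] yaw y 96.28 w 92.0 F [-0.1 -0.   0.6]
  shift cm [ 0.08 -0.   -0.1 ] turn -0.22227622240194478
```

View pics/w1.png

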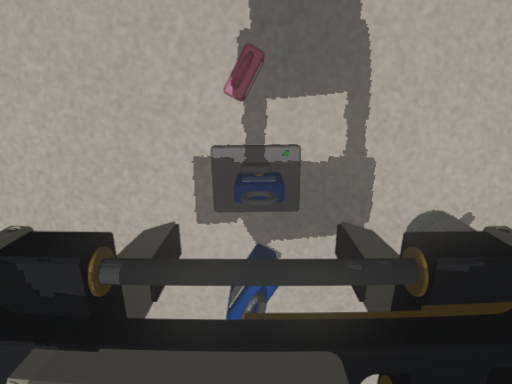

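View pics/w1c.png

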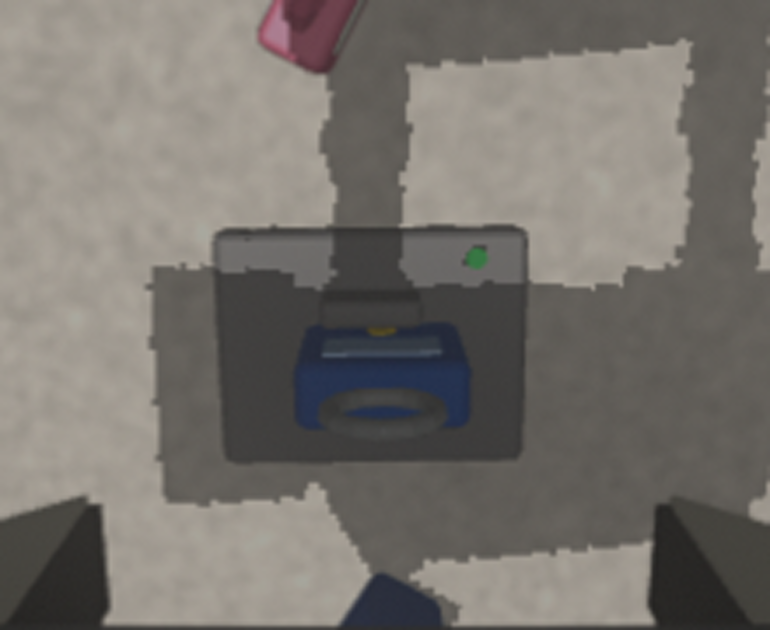

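The wrist view shows the docked logger at about (260,194), square to the jaws, with its display face towards the robot.

Run:
```python
from h import *
c=load("w1")
f=lambda p,z:plane(c,(150+(p[0]+.5)/3.5-.5,80+(p[1]+.5)/3.5-.5),z,c["T"])
a=f((298,428),56);b=f((470,426),56);m=f((384,428),56);print(a.round(1),b.round(1),np.linalg.norm(a-b),np.degrees(np.arctan2(b[1]-a[1],b[0]-a[0])))
print("top-centre from +X edge", (m-9*np.array([np.cos(.11),np.sin(.11),0])).round(1))
d=[f(p,10) for p in ((216,232),(527,230),(521,460),(227,461))]
for q in d: print(q.round(1))
d=np.array(d);print(d.mean(0).round(1),[np.linalg.norm(d[i]-d[(i+1)%4]).round(1) for i in range(4)],np.degrees(np.arctan2(*(d[1]-d[0])[1::-1])),np.degrees(np.arctan2(*(d[2]-d[3])[1::-1])))
print("eye ring centre", f((383,412),68).round(1), f((383,412),75).round(1))
goto((591.5,201,45),96.4)
```

```text
[601.5 181.6  56. ] [596.4 224.1  56. ] 42.78265519145022 96.90880298226445
top-centre from +X edge [590.2 201.9  56. ]
[562.  151.7  10. ]
[552.  238.3  10. ]
[620.1 246.7  10. ]
[629.9 159.4  10. ]
[591. 199.  10.] [np.float64(87.3), np.float64(68.6), np.float64(87.9), np.float64(68.4)] 96.58968583675143 96.41427528533778
eye ring centre [591.3 201.7  68. ] [589.1 201.4  75. ]
t 1.7 grasp now [593.  200.1 160.9] toolx [-1.e-04  3.e-04 -1.e+00] yaw y 96.29 w 91.8 F [-0.  -0.1 -0.8]
  shift cm [11.59  0.1  -0.14] turn -0.10531523375345841
```

Call:
{"op": "arm_command", "data": {
  "moves": [
    [3,0.1,-0.2,0,1],
    [6,0.1,-0.2,0,1],
    [9,0.1,-0.2,0,1],
    [11,0.1,-0.2,0,1],
    [11.7,0.1,-0.2,0,1],
    [11.7,0.1,-0.2,0,1],
    [11.7,0.1,-0.2,0,0],
    [11.7,0.1,-0.2,0,0],
    [11.7,0.1,-0.2,0,0],
    [11.7,0.1,-0.2,0,0]
  ]
}}

```text
time: 2.7
tool_pos: [591.1, 200.9, 203.7]
tcp_rot: [0.374, 1.569, 0.484]
contact_force: [-0.9, -0.3, -0.1]
grip_width: 64.4
```

Run:
```python
from h import *
goto((590.5,201,200),None)
```

```text
t 2.7 grasp now [591.3 201.   44.7] toolx [ 1.2e-03  6.0e-04 -1.0e+00] yaw y 96.29 w 64.4 F [-0.9 -0.3 -0.1]
  shift cm [-1.553e+01  1.000e-02 -6.000e-02] turn None
```

Fingers are still closing, so I'll give them more time.

Call:
{"op": "arm_command", "data": {
  "moves": [
    [0,0,0,0,0],
    [0,0,0,0,0],
    [0,0,0,0,0],
    [0,0,0,0,0],
    [0,0,0,0,0],
    [0,0,0,0,0]
  ]
}}

```text
time: 3.3
tool_pos: [591.1, 200.9, 203.8]
tcp_rot: [0.358, 1.569, 0.468]
contact_force: [0.2, 0.0, 1.8]
grip_width: 43.9
```

Call:
{"op": "arm_command", "data": {
  "moves": [
    [-1.5,0,0,0,0],
    [-3,0,0,0,0],
    [-5,0,0,0,0],
    [-8,0,0,0,0],
    [-11,0,0,0,0],
    [-14,0,0,0,0],
    [-16,0,0,0,0],
    [-16,0,0,0,0],
    [-16,0,0,0,0]
  ]
}}

```text
time: 4.2
tool_pos: [590.6, 200.8, 363.9]
tcp_rot: [0.331, 1.569, 0.441]
contact_force: [-0.1, -0.1, -0.5]
grip_width: 43.8
```

Run:
```python
from h import *
# carrier pose from caps, triangulated
S=load("scene0");D=load("side0")
v={3:((189,183.1),(289.5,174.8)),4:((168.4,186.6),(285.7,166.1)),1:((193.4,210.4),(261.3,178.1)),2:((171.4,214.4),(258.5,169.5))}
P={k:two(ray(S,a),ray(D,b)) for k,(a,b) in v.items()}
for k in P: print(k,P[k][0].round(1),P[k][1].round(1))
c=sum(P[k][0] for k in P)/4; x=(P[1][0]+P[2][0]-P[3][0]-P[4][0]); y=P[1][0]+P[3][0]-P[2][0]-P[4][0]
print(c.round(1),np.degrees(np.arctan2(x[1],x[0])),np.degrees(np.arctan2(-y[0],y[1])))
# standoff: eye 60 mm outside peg middle
goto((430,-200,210),104.4)
wshot("w2"); shot("side","d2"); shot("scene","s2")
```

```text
3 [ 519.1 -147.5   51.1] 1.4
4 [ 532.5 -200.3   51.3] 1.6
1 [ 612.1 -123.9   51.2] 2.0
2 [ 624.6 -177.    50.1] 2.1
[ 572.1 -162.2   50.9] 14.248947182688397 13.763764930637564
t 4.2 grasp now [590.8 200.9 204.9] toolx [ 1.4e-03  7.0e-04 -1.0e+00] yaw y 96.3 w 43.8 F [-0.1 -0.1 -0.5]
  shift cm [ -0.57 -38.09 -20.38] turn -8.103777761665924
```

View pics/w2.png

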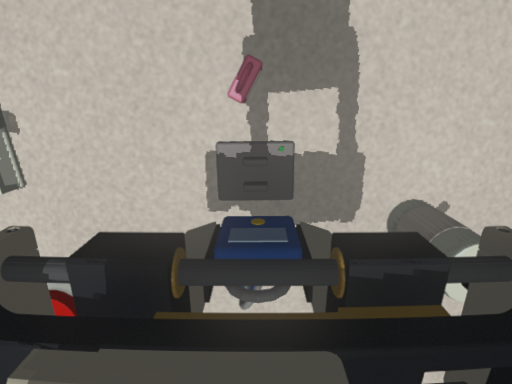

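View pics/d2.png

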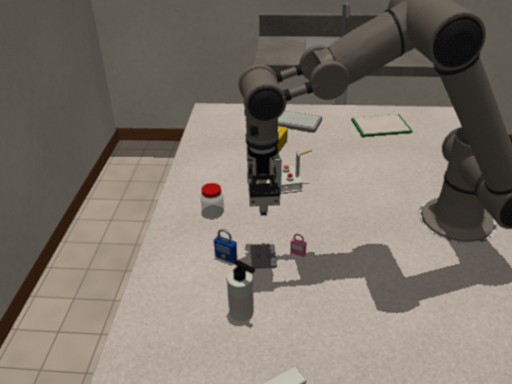

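Run:
```python
from h import *
crop("s2",150,130,210,180,10,"s2c.png"); crop("d2",280,140,320,200,10,"d2c.png")
```

```text
(no output)
```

View pics/s2c.png

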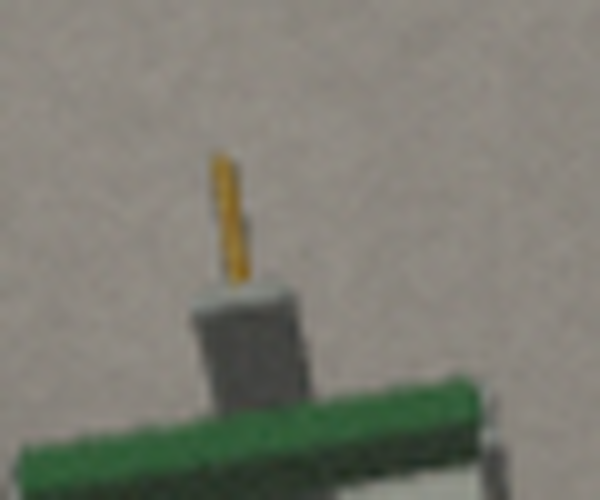

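View pics/d2c.png

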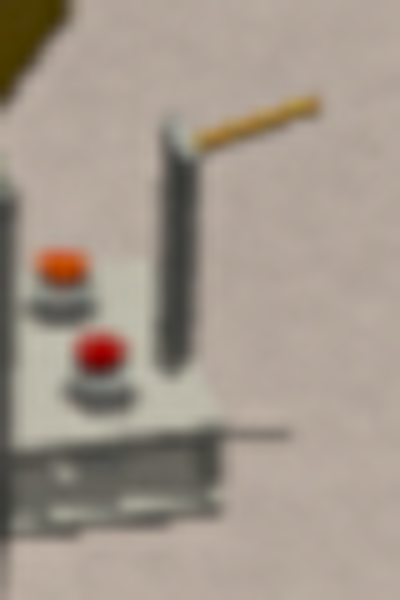

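Call:
{"op": "arm_command", "data": {
  "moves": [
    [0,-3,-1.5,-2,0],
    [0,-6,-3,-4,0],
    [0,-10,-5,-6,0],
    [0,-14,-7,-8,0],
    [0,-18,-9,-8,0],
    [0,-22,-11,-8,0],
    [0,-26,-13,-8,0],
    [0,-30,-15,-8,0],
    [0,-34,-18,-8,0],
    [0,-36,-20,-8,0]
  ]
}}

```text
time: 5.35
tool_pos: [429.7, -181.5, 361.4]
tcp_rot: [2.776, 1.567, 3.023]
contact_force: [0.8, 0.0, -0.7]
grip_width: 44.0
```

Run:
```python
from h import *
S=load("s2");D=load("d2")
pt,e=two(ray(S,(171.75,145.05)),ray(D,(311.35,149.85)));print("tip",pt.round(1),e.round(1))
yaw=np.radians(14.2);ux=np.array([np.cos(yaw),np.sin(yaw),0]);c=np.array([572.3,-162.4,0])
for n,cc in(("S",S),("D",D)):
  for P in ((-125,120.5),(-105,115.5),(-85,110.2)): print(n,P,(c+ux*P[0]+[0,0,P[1]]).round(1),proj(cc,c+ux*P[0]+[0,0,P[1]]).round(1))
yaw=np.radians(104.2);
goto(c+ux*(-160)+[0,0,126-23.3],104.2)
shot("side","d3"); shot("scene","s3");wshot("w3")
```

```text
tip [ 448.4 -193.2  122.3] 0.6
S (-125, 120.5) [ 451.1 -193.1  120.5] [171.7 146.1]
S (-105, 115.5) [ 470.5 -188.2  115.5] [172.6 152.4]
S (-85, 110.2) [ 489.9 -183.3  110.2] [173.6 159. ]
D (-125, 120.5) [ 451.1 -193.1  120.5] [310.5 150.4]
D (-105, 115.5) [ 470.5 -188.2  115.5] [304.6 152.3]
D (-85, 110.2) [ 489.9 -183.3  110.2] [298.7 154.4]
t 5.35 grasp now [ 429.1 -181.4  202.4] toolx [-3.7e-03  4.0e-04 -1.0e+00] yaw y 104.18 w 44.0 F [ 0.8  0.  -0.7]
  shift cm [ 9.97 -1.69 -1.62] turn -0.023316995533321005
```

View pics/d3.png

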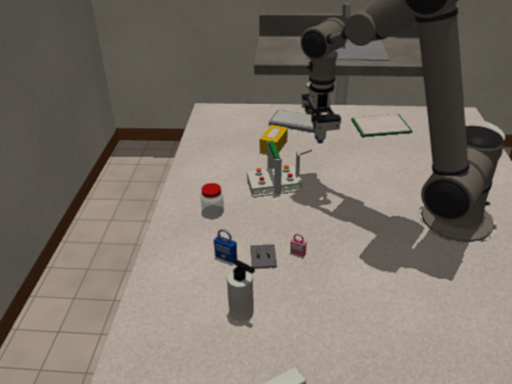

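View pics/w3.png

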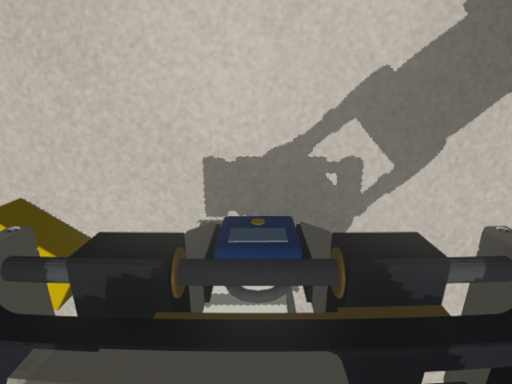

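View pics/s3.png

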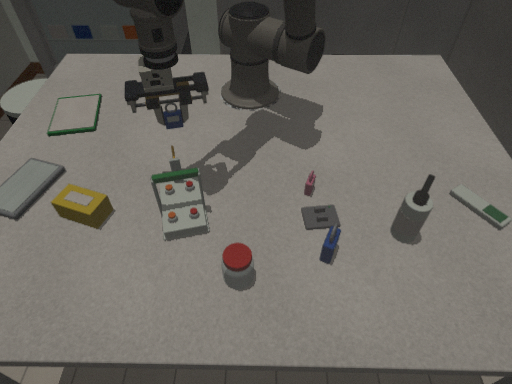

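Call:
{"op": "arm_command", "data": {
  "moves": [
    [2.5,-1.7,-1.6,0,0],
    [5,-1.7,-1.6,0,0],
    [7.5,-1.7,-1.6,0,0],
    [9.5,-1.7,-1.6,0,0],
    [10.2,-1.7,-1.6,0,0],
    [10.2,-1.7,-1.6,0,0],
    [10.2,-1.7,-1.6,0,0]
  ]
}}

```text
time: 6.2
tool_pos: [419.2, -200.2, 260.1]
tcp_rot: [2.604, 1.568, 2.851]
contact_force: [-0.5, -0.3, 0.1]
grip_width: 44.0
```

Run:
```python
from h import *
yaw=np.radians(14.2);ux=np.array([np.cos(yaw),np.sin(yaw),0]);c=np.array([572.3,-162.4,0])
goto(c+ux*(-106)+[0,0,115.5-23.3],104.2)
S=shot("scene","s4");D=shot("side","d4");wshot("w4")
o,Rt=state(); e=o["tool_pos"]+Rt[:,0]*(159-23.3); print("eye",e.round(1),proj(S,e).round(1),proj(D,e).round(1))
crop("s4",140,90,210,190,6,"s4c.png"); crop("d4",280,110,350,170,10,"d4c.png")
```

```text
t 6.2 grasp now [ 418.7 -200.1  101.1] toolx [-2.7e-03  8.0e-04 -1.0e+00] yaw y 104.14 w 44.0 F [-0.5 -0.3  0.1]
  shift cm [ 0.88 -0.11  5.21] turn -0.06494690165885686
eye [ 418.7 -200.4  124.8] [170.7 137. ] [320.2 148.3]
```

View pics/s4c.png

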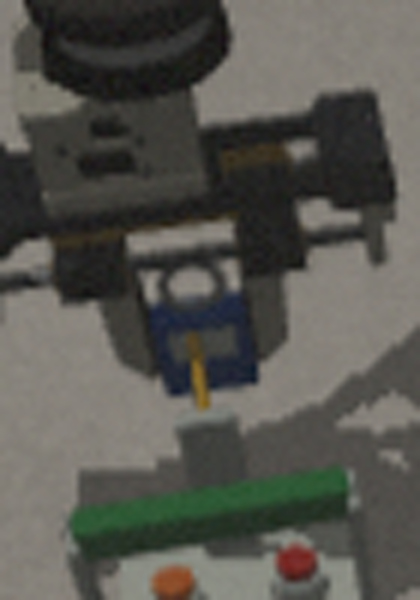

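View pics/d4c.png

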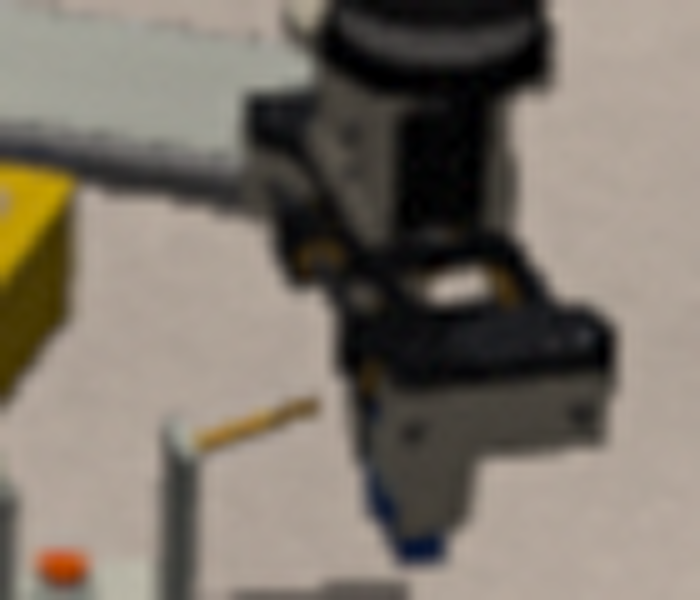

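View pics/w4.png

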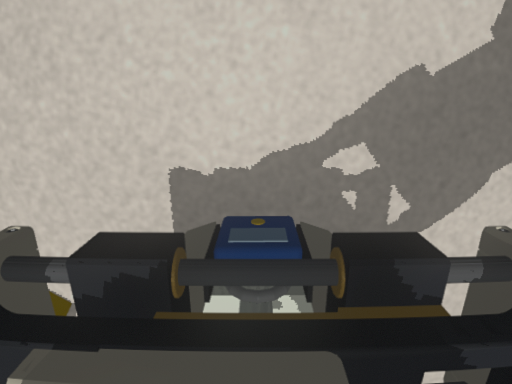

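The scene crop shows the eye ring centred at about (171.4,137.1). The peg tip in front of it is at about (172,145), so they nearly line up. I'll move closer and compare them directly.

Call:
{"op": "arm_command", "data": {
  "moves": [
    [0.1,-0.1,0.8,0,0],
    [0.2,-0.1,1.6,0,0],
    [0.3,-0.1,2.4,0,0],
    [0.3,-0.1,2.4,0,0],
    [0.3,-0.1,2.4,0,0]
  ]
}}

```text
time: 6.85
tool_pos: [442.7, -195.4, 257.3]
tcp_rot: [2.758, 1.569, 3.005]
contact_force: [0.6, 0.8, -0.3]
grip_width: 43.9
```

Run:
```python
from h import *
yaw=np.radians(14.2);ux=np.array([np.cos(yaw),np.sin(yaw),0]);c=np.array([572.3,-162.4,0])
goto(c+ux*(-106)+[0,0,115.5-23.3],104.2)
S=shot("scene","s5");D=shot("side","d5")
o,Rt=state(); e=o["tool_pos"]+Rt[:,0]*(159-23.3); print("eye",e.round(1),proj(S,e).round(1),proj(D,e).round(1))
crop("s5",150,120,200,170,12,"s5c.png"); crop("d5",280,110,350,170,10,"d5c.png")
```

```text
t 6.85 grasp now [ 442.3 -195.3   98.3] toolx [-2.2e-03  3.0e-04 -1.0e+00] yaw y 104.15 w 43.9 F [ 0.6  0.8 -0.3]
  shift cm [0.6  0.   2.81] turn -0.053171080812745686
eye [ 442.  -195.4  121.7] [171.3 143.6] [313.2 149.8]
```

View pics/s5c.png

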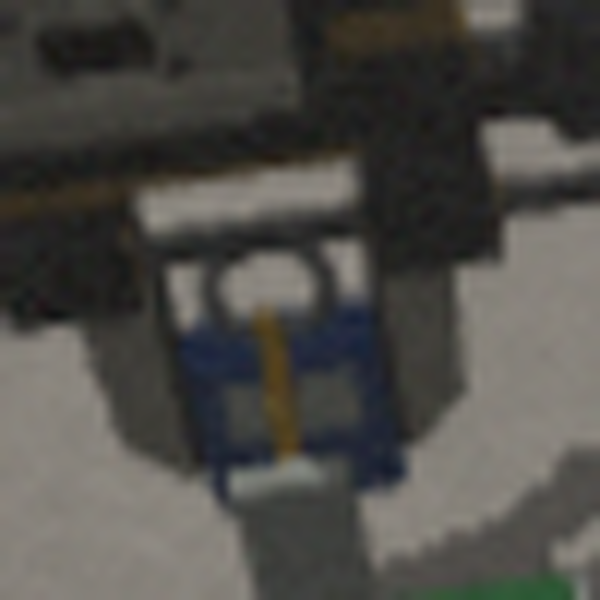

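View pics/d5c.png

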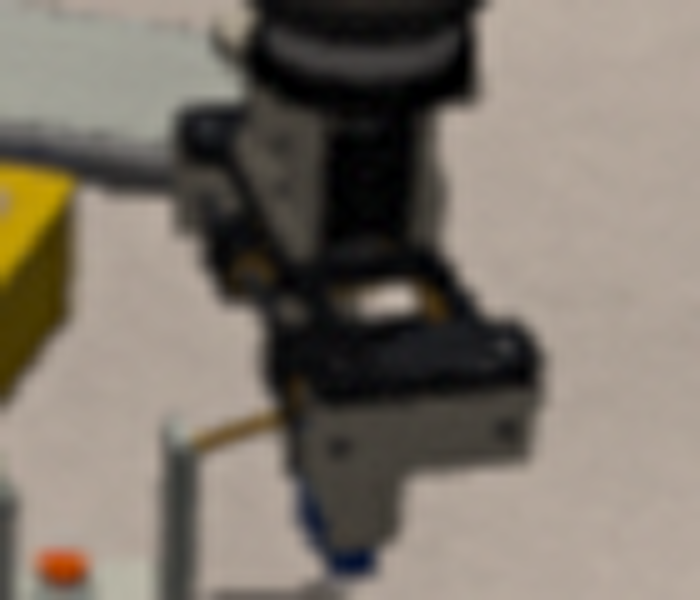

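The peg tip is inside the ring outline, with the ring about 1.5 mm to +y and about 1.5 mm low relative to the peg axis. I'll correct that and slide in along the slope.

Call:
{"op": "arm_command", "data": {
  "moves": [
    [-0.15,-0.15,0,0,0],
    [-0.15,-0.15,0,0,0],
    [0,-0.15,0.5,0,0],
    [0.1,-0.15,1,0,0],
    [0.25,-0.15,1.5,0,0],
    [0.4,-0.15,2,0,0],
    [0.5,-0.15,2.4,0,0],
    [0.55,-0.15,2.7,0,0],
    [0.55,-0.15,2.7,0,0]
  ]
}}

```text
time: 7.85
tool_pos: [469.2, -190.2, 251.6]
tcp_rot: [2.737, 1.569, 2.984]
contact_force: [0.9, -0.7, -0.9]
grip_width: 43.9
```

Run:
```python
from h import *
yaw=np.radians(14.2);ux=np.array([np.cos(yaw),np.sin(yaw),0]);c=np.array([572.3,-162.4,0])
goto(c+ux*(-106)+[0,0,108.5-23.3],104.2)
S=shot("scene","s6");D=shot("side","d6")
crop("s6",150,120,200,170,12,"s6c.png"); crop("d6",280,110,350,170,10,"d6c.png")
```

```text
t 7.85 grasp now [ 468.9 -190.2   92.6] toolx [-2.2e-03  4.0e-04 -1.0e+00] yaw y 104.14 w 43.9 F [ 0.9 -0.7 -0.9]
  shift cm [0.74 0.15 0.11] turn -0.06311674820310031
```

View pics/s6c.png

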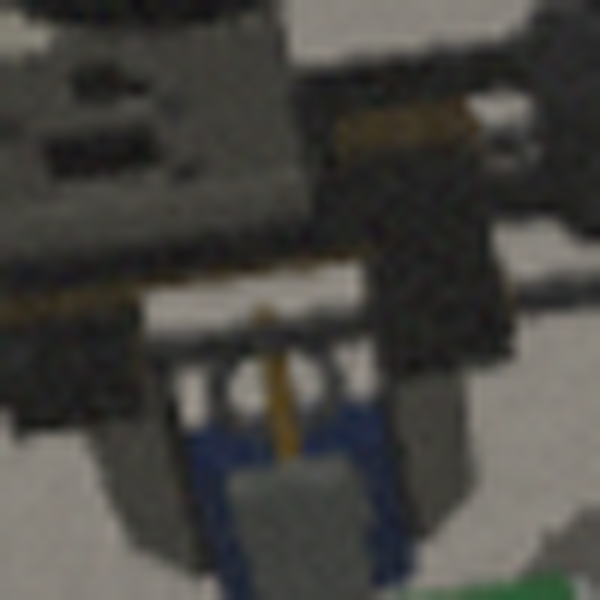

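View pics/d6c.png

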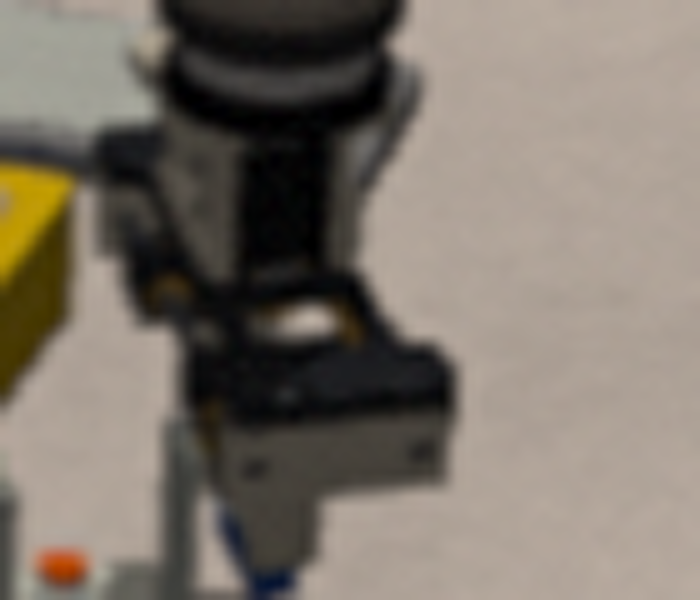

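The peg runs through the ring near its centre, with the tip visible beyond it. I'll lower in small steps and watch the force.

Call:
{"op": "arm_command", "data": {
  "moves": [
    [0.2,0,0,0,0],
    [0.4,0,0,0,0],
    [0.55,0,0,0,0],
    [0.65,0,0,0,0],
    [0.65,0,0,0,0],
    [0.65,0,0,0,0]
  ]
}}

```text
time: 8.55
tool_pos: [468.8, -190.3, 245.2]
tcp_rot: [2.715, 1.568, 2.962]
contact_force: [0.6, 0.0, -0.6]
grip_width: 43.6
```

Run:
```python
from h import *
goto((469,-190,85))
shot("scene","s7")
crop("s7",150,120,200,170,12,"s7c.png")
print(bot.get_obs()["contact_force"])
```

```text
t 8.55 grasp now [ 468.4 -190.2   86.2] toolx [-2.4e-03  4.0e-04 -1.0e+00] yaw y 104.12 w 43.6 F [ 0.6  0.  -0.6]
  shift cm [0.12 0.01 0.06] turn None
[-0.35537245 -0.38403503  0.13442757]
```

View pics/s7c.png

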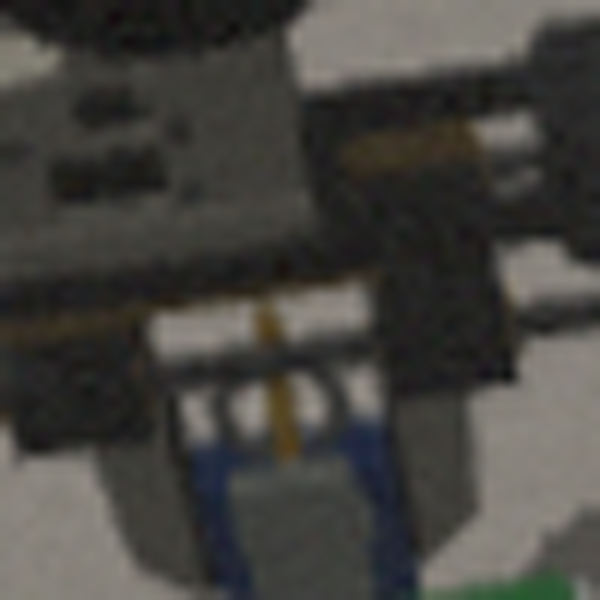

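Call:
{"op": "arm_command", "data": {
  "moves": [
    [0.1,0,0,0,0],
    [0.15,0,0,0,0],
    [0.2,0,0,0,0],
    [0.2,0,0,0,0]
  ]
}}

```text
time: 9.0
tool_pos: [468.9, -190.4, 244.4]
tcp_rot: [-3.052, 1.569, -2.805]
contact_force: [-2.5, 1.0, 10.6]
grip_width: 43.9
```

Run:
```python
from h import *
goto((469,-190,85))
c=shot("scene","s8"); print(bot.get_obs()["contact_force"])
```

```text
t 9.0 grasp now [ 468.7 -190.4   85.4] toolx [-1.2e-03 -4.0e-04 -1.0e+00] yaw y 104.13 w 43.9 F [-2.5  1.  10.6]
  shift cm [0.04 0.04 0.04] turn None
[-3.5823245   0.53208545 11.64029662]
```

Contact at 10 N upward, with the eye at about 109 mm as predicted. I'll ease off slightly and open.

Call:
{"op": "arm_command", "data": {
  "moves": [
    [-0.05,0,0,0,0],
    [-0.05,0,0,0,0],
    [-0.05,0,0,0,0.6],
    [-0.05,0,0,0,0.7],
    [-0.05,0,0,0,0.8],
    [-0.05,0,0,0,0.9],
    [-0.05,0,0,0,1],
    [-0.05,0,0,0,1],
    [-0.05,0,0,0,1],
    [-0.05,0,0,0,1]
  ]
}}

```text
time: 10.05
tool_pos: [468.9, -190.4, 244.9]
tcp_rot: [-3.046, 1.57, -2.8]
contact_force: [-0.1, -0.1, -0.2]
grip_width: 91.4
```

Run:
```python
from h import *
goto((469,-190,85))
shot("scene","s9");shot("side","d9");wshot("w9")
crop("s9",140,110,210,190,8,"s9c.png"); crop("d9",260,110,350,190,8,"d9c.png")
print(bot.get_obs()["contact_force"])
```

```text
t 10.05 grasp now [ 468.7 -190.4   85.9] toolx [-1.2e-03 -4.0e-04 -1.0e+00] yaw y 104.13 w 91.4 F [-0.1 -0.1 -0.2]
  shift cm [0.09 0.04 0.04] turn None
[0.92440105 0.30335159 0.28113659]
```

View pics/s9c.png

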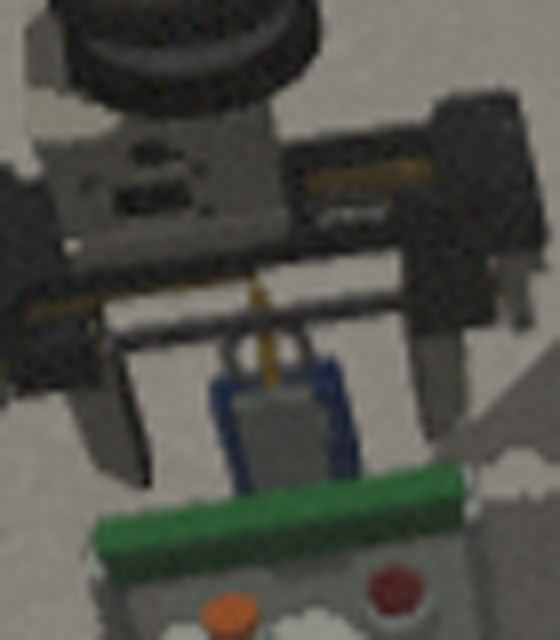

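View pics/d9c.png

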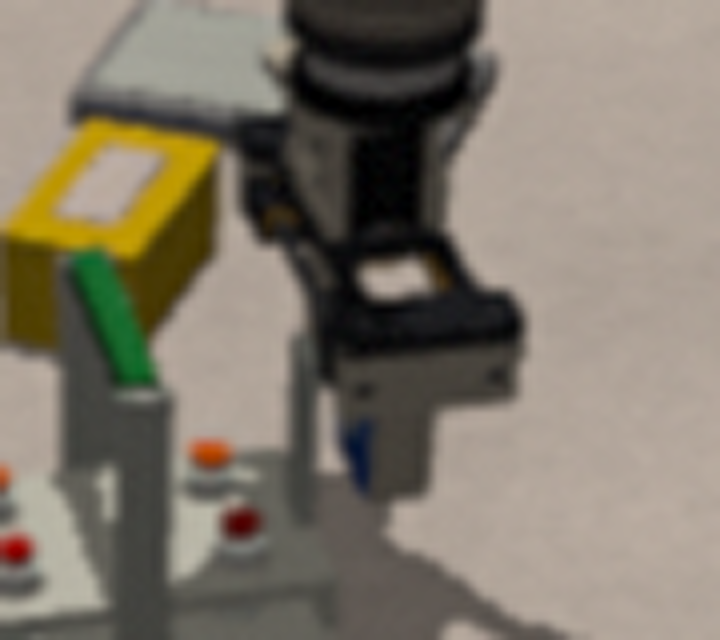

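View pics/w9.png

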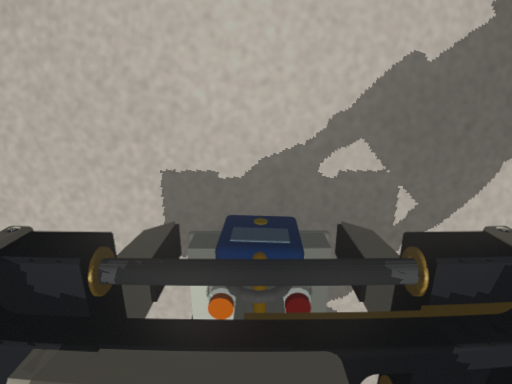

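The logger hangs on the peg with the fingers clear on both sides (scene crop: ring at about (267,350), peg through it). I'll retreat straight up.

Call:
{"op": "arm_command", "data": {
  "moves": [
    [-0.5,0,0,0,1],
    [-1,0,0,0,1],
    [-2,0,0,0,1],
    [-3.5,0,0,0,1],
    [-5,0,0,0,1],
    [-7,0,0,0,1],
    [-9,0,0,0,1],
    [-11,0,0,0,1],
    [-12,0,0,0,1],
    [-12,0,0,0,1]
  ]
}}

```text
time: 11.2
tool_pos: [469.3, -190.4, 366.7]
tcp_rot: [-1.129, 1.568, -0.882]
contact_force: [0.3, 0.7, -0.4]
grip_width: 91.4
```

Run:
```python
from h import *
goto((469,-190,85))
S=shot("scene","s10");D=shot("side","d10")
crop("s10",140,130,220,240,5,"s10c.png"); crop("d10",235,120,325,200,8,"d10c.png")
```

```text
t 11.2 grasp now [ 469.5 -190.7  207.7] toolx [ 0.0018 -0.0022 -1.    ] yaw y 104.13 w 91.4 F [ 0.3  0.7 -0.4]
  shift cm [12.27  0.12 -0.05] turn None
```

View pics/s10c.png

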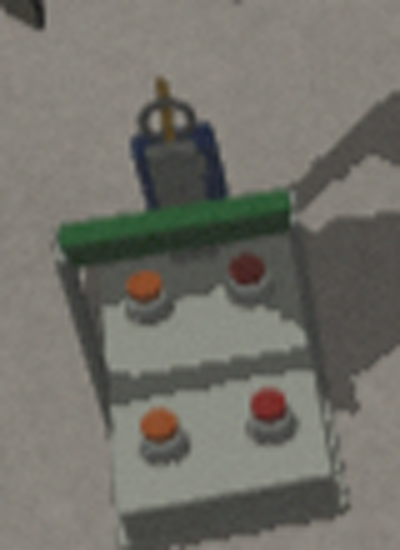

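View pics/d10c.png

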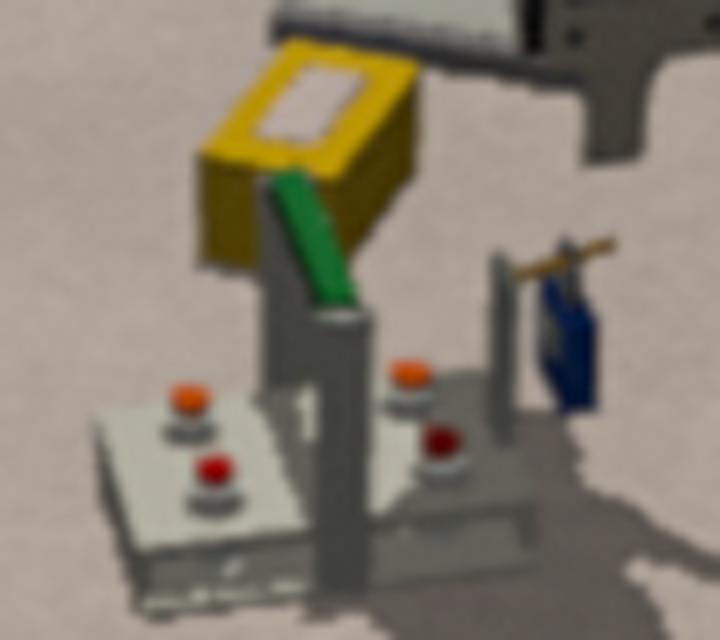

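The logger hangs upright on the peg with its body below it, and the carrier and caps are unmoved. Next is the handle.

Run:
```python
from h import *
goto((572.3,-162.4,225),14.2)
```

```text
t 11.3 grasp now [ 468.6 -190.2  205.6] toolx [-1.7e-03 -2.0e-04 -1.0e+00] yaw y 104.13 w 91.7 F [ 0.1  0.2 -0.4]
  shift cm [-1.96  0.17 10.73] turn 89.92654592497156
```

Call:
{"op": "arm_command", "data": {
  "moves": [
    [-2,0.2,1,8,1],
    [-2,0.2,3,16,1],
    [-2,0.2,5,24,1],
    [-2,0.2,7,32,1],
    [-2,0.2,9,40,1],
    [-2,0.2,10.7,48,1],
    [-2,0.2,10.7,56,1],
    [-2,0.2,10.7,64,1],
    [-2,0.2,10.7,72,1],
    [-2,0.2,10.7,80,1]
  ]
}}

```text
time: 12.3
tool_pos: [572.1, -162.0, 382.7]
tcp_rot: [-2.206, 1.566, 2.922]
contact_force: [0.5, 1.1, 0.5]
grip_width: 91.8
```

Call:
{"op": "arm_command", "data": {
  "moves": [
    [0,0,0,8,1],
    [0,0,0,10,1],
    [0,0,0,10,1],
    [0,0,0,10,1]
  ]
}}

```text
time: 12.7
tool_pos: [572.1, -162.0, 381.7]
tcp_rot: [-2.082, 1.565, 2.873]
contact_force: [0.8, -0.2, 0.5]
grip_width: 91.6
```

Run:
```python
from h import *
goto((572.3,-162.4,135),14.2)
wshot("w11"); shot("scene","s11")
```

```text
t 12.7 grasp now [ 571.1 -161.8  222.7] toolx [-0.006   0.0016 -1.    ] yaw y 13.88 w 91.6 F [ 0.8 -0.2  0.5]
  shift cm [8.77 0.15 0.11] turn -0.3227511132229779
```

View pics/w11.png

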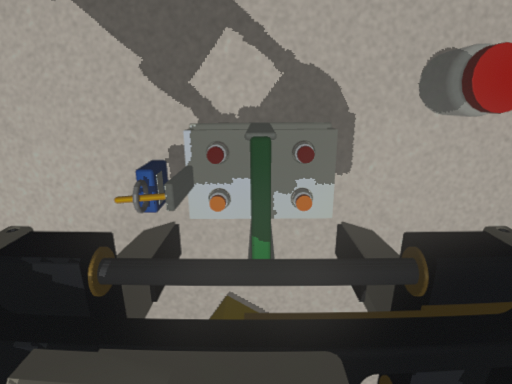

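The wrist view shows the logger on the peg at (150,190), all four caps in place, and the green bar centred at u≈261 and parallel to the pads.

Run:
```python
from h import *
c=load("w11");f=c["frame"];hsv=cv2.cvtColor(f,cv2.COLOR_BGR2HSV)
m=cv2.inRange(hsv,(45,80,20),(80,255,255));
yaw=np.radians(14.2);ux=np.array([np.cos(yaw),np.sin(yaw)]);uy=np.array([-ux[1],ux[0]])
pts=[]
for v in (145,165,185,205,225,245):
    u=np.where(m[v,200:320])[0]+200
    a,b=plane(c,(u.min()-.5,v),144,c["T"]),plane(c,(u.max()+.5,v),144,c["T"]); mid=(a+b)/2; pts.append(mid[:2])
    print(v,u.min(),u.max(),"width",np.linalg.norm(a-b).round(1),"carrier xy",((mid[:2]-[572.3,-162.4])@ux).round(1),((mid[:2]-[572.3,-162.4])@uy).round(1))
d=np.array(pts[0])-pts[-1];print(np.degrees(np.arctan2(-d[0],d[1])))
vs=np.where(m[:,255:266].any(1))[0];print(vs.min()); print("far end",plane(c,(261,137.5),144,c["T"]))
q=plane(c,(261,137.5),144,c["T"])[:2]-[572.3,-162.4]; print(q@uy)
```

```text
145 251 269 width 14.0 carrier xy 1.3 48.7
165 251 269 width 14.2 carrier xy 1.2 33.7
185 252 269 width 13.7 carrier xy 1.5 18.2
205 257 269 width 10.1 carrier xy 3.4 2.0
225 263 267 width 4.0 carrier xy 5.0 -14.8
245 252 269 width 14.6 carrier xy 1.3 -32.3
14.253164053332467
137
far end [ 560.97365332 -109.42157589  144.        ]
54.13812339381726
```

Call:
{"op": "arm_command", "data": {
  "moves": [
    [2,0.2,0,-0.3,1],
    [4,0.2,0,-0.3,1],
    [6,0.2,0,-0.3,1],
    [7.5,0.2,0,-0.3,1],
    [8.5,0.2,0,-0.3,1],
    [8.8,0.2,0,-0.3,1],
    [8.8,0.2,0,-0.3,1],
    [8.8,0.2,0,-0.3,1]
  ]
}}

```text
time: 13.6
tool_pos: [573.8, -161.6, 295.0]
tcp_rot: [-2.021, 1.567, 2.939]
contact_force: [-0.4, -0.3, -0.4]
grip_width: 92.0
```

Run:
```python
from h import *
goto((573.2,-161.3,135),14.2)
shot("side","d12");shot("scene","s12")
crop("d12",235,100,325,200,6,"d12c.png")
```

```text
t 13.6 grasp now [ 573.2 -161.4  136. ] toolx [-3.9e-03  8.0e-04 -1.0e+00] yaw y 14.16 w 92.0 F [-0.4 -0.3 -0.4]
  shift cm [ 0.1   0.   -0.01] turn -0.041013724592858125
```

View pics/d12c.png

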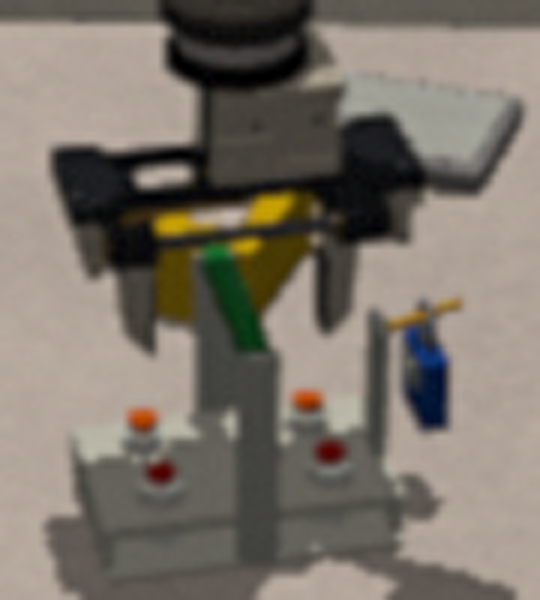

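Call:
{"op": "arm_command", "data": {
  "moves": [
    [0.1,0,0,0,0.6],
    [0.1,0,0,0,0.4],
    [0.1,0,0,0,0.3],
    [0.1,0,0,0,0.3],
    [0.1,0,0,0,0.3],
    [0.1,0,0,0,0.3],
    [0.1,0,0,0,0.28],
    [0.1,0,0,0,0.26],
    [0.1,0,0,0,0.24],
    [0.1,0,0,0,0.22]
  ]
}}

```text
time: 14.7
tool_pos: [573.8, -161.5, 294.0]
tcp_rot: [-2.005, 1.567, 2.954]
contact_force: [-0.7, -0.4, 0.1]
grip_width: 21.1
```

Call:
{"op": "arm_command", "data": {
  "moves": [
    [0,0,0,0,0.18],
    [0,0,0,0,0.14],
    [0,0,0,0,0.1],
    [0,0,0,0,0],
    [0,0,0,0,0],
    [0,0,0,0,0],
    [0,0,0,0,0]
  ]
}}

```text
time: 15.4
tool_pos: [573.7, -161.5, 294.0]
tcp_rot: [-1.998, 1.567, 2.961]
contact_force: [-1.5, -0.7, 0.4]
grip_width: 15.7
```

Run:
```python
from h import *
goto((573.2,-161.3,235))
S=shot("scene","s13");crop("s13",130,100,230,240,4,"s13c.png")
```

```text
t 15.4 grasp now [ 573.  -161.4  135. ] toolx [-4.1e-03  7.0e-04 -1.0e+00] yaw y 14.16 w 15.7 F [-1.5 -0.7  0.4]
  shift cm [-10.    -0.02  -0.02] turn None
```

View pics/s13c.png

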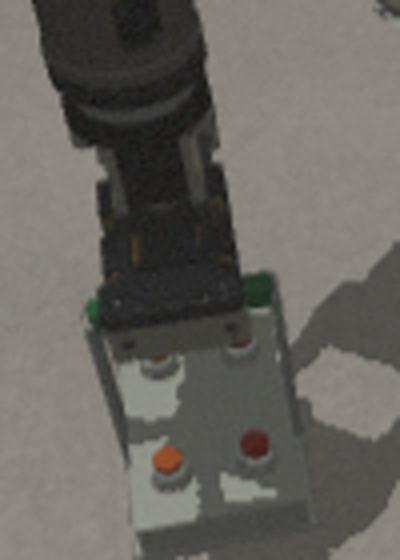

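Gripped at 15.7 mm (bar 16 mm). I'll lift gently.

Call:
{"op": "arm_command", "data": {
  "moves": [
    [-0.1,0,0,0,0],
    [-0.3,0,0,0,0],
    [-0.6,0,0,0,0],
    [-1,0,0,0,0],
    [-1.4,0,0,0,0],
    [-1.8,0,0,0,0],
    [-2.2,0,0,0,0],
    [-2.5,0,0,0,0],
    [-2.5,0,0,0,0],
    [-2.5,0,0,0,0]
  ]
}}

```text
time: 16.45
tool_pos: [573.7, -161.5, 319.0]
tcp_rot: [-1.995, 1.567, 2.965]
contact_force: [0.9, 0.4, -5.9]
grip_width: 15.6
```

Run:
```python
from h import *
goto((573.2,-161.3,235))
shot("side","d14");crop("d14",235,90,325,200,5,"d14c.png")
```

```text
t 16.45 grasp now [ 573.1 -161.4  160. ] toolx [-4.e-03  7.e-04 -1.e+00] yaw y 14.16 w 15.6 F [ 0.9  0.4 -5.9]
  shift cm [-7.5  -0.02 -0.02] turn None
```

View pics/d14c.png

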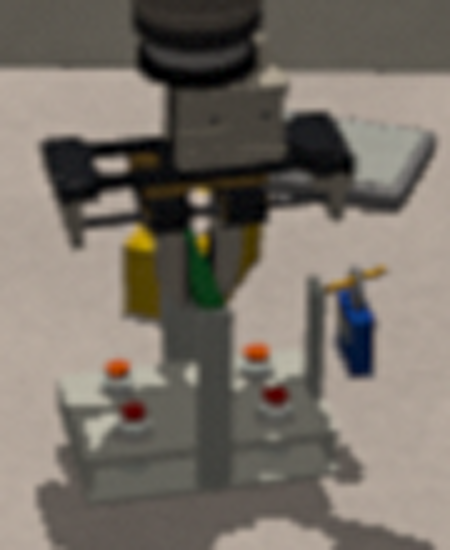

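The carrier is up 25 mm and level, and the measured load of 5.9 N fits its weight. The logger still hangs. I'll continue to 100 mm.

Call:
{"op": "arm_command", "data": {
  "moves": [
    [-0.3,0,0,0,0],
    [-0.8,0,0,0,0],
    [-1.6,0,0,0,0],
    [-2.6,0,0,0,0],
    [-3.8,0,0,0,0],
    [-5,0,0,0,0],
    [-6,0,0,0,0],
    [-6.8,0,0,0,0],
    [-7.3,0,0,0,0],
    [-7.5,0,0,0,0]
  ]
}}

```text
time: 17.5
tool_pos: [574.1, -161.6, 394.4]
tcp_rot: [-1.974, 1.567, 2.986]
contact_force: [0.2, -1.0, -6.0]
grip_width: 15.6
```

Call:
{"op": "arm_command", "data": {
  "moves": [
    [0,0,0,0,0],
    [0,0,0,0,0],
    [0,0,0,0,0],
    [0,0,0,0,0],
    [0,0,0,0,0],
    [0,0,0,0,0],
    [0,0,0,0,0],
    [0,0,0,0,0]
  ]
}}

```text
time: 18.3
tool_pos: [574.1, -161.6, 394.4]
tcp_rot: [-1.985, 1.567, 2.975]
contact_force: [0.4, 0.3, -5.9]
grip_width: 15.4
```

Run:
```python
from h import *
goto((573.2,-161.3,235))
S=shot("scene","s15");D=shot("side","d15");wshot("w15")
crop("d15",235,60,335,200,4,"d15c.png");crop("s15",130,60,230,240,3.3,"s15c.png")
v={3:(-48,27),4:(-48,-27),1:(48,27),2:(48,-27)}
print(bot.get_obs()["dq"].round(4))
def caps(c,roi):
    x0,y0,x1,y1=roi; hsv=cv2.cvtColor(c["frame"],cv2.COLOR_BGR2HSV)
    m=np.zeros(hsv.shape[:2],np.uint8); m[y0:y1,x0:x1]=cv2.inRange(hsv,(0,150,50),(14,255,255))[y0:y1,x0:x1]
    n,l,s,ce=cv2.connectedComponentsWithStats(m); return [ce[i].round(1) for i in range(1,n) if s[i,4]>=5]
print(caps(S,(140,140,220,240)));print(caps(D,(235,120,330,190)))
yaw=np.radians(14.2);ux=np.array([np.cos(yaw),np.sin(yaw),0]);uy=np.array([-ux[1],ux[0],0])
for k in v: P=np.array([573.,-161.4,151])+ux*v[k][0]+uy*v[k][1]; print(k,proj(S,P).round(1),proj(D,P).round(1))
```

```text
t 18.3 grasp now [ 573.5 -161.5  235.4] toolx [-3.7e-03  6.0e-04 -1.0e+00] yaw y 14.16 w 15.4 F [ 0.4  0.3 -5.9]
  shift cm [ 0.05 -0.02 -0.03] turn None
[ 0.0001 -0.0004 -0.0003 -0.0003 -0.0002  0.0005]
[array([161.4, 159. ]), array([163.8, 187.1])]
[array([286.1, 140.4]), array([258. , 143.6]), array([290.1, 148.9]), array([260.8, 152. ])]
3 [183.5 155.2] [289.8 149.2]
4 [161.3 158.7] [285.9 141. ]
1 [187.8 182.7] [260.5 152.4]
2 [163.9 186.8] [257.4 144.1]
```

View pics/d15c.png

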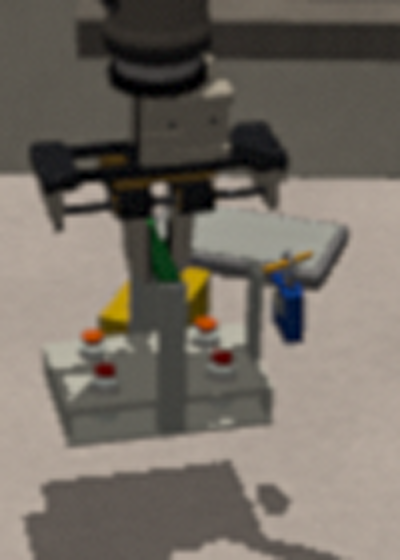

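View pics/w15.png

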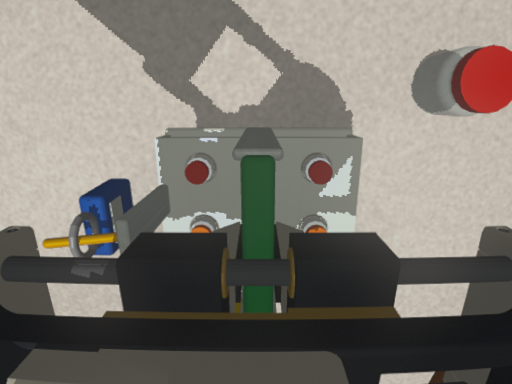

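View pics/s15.png

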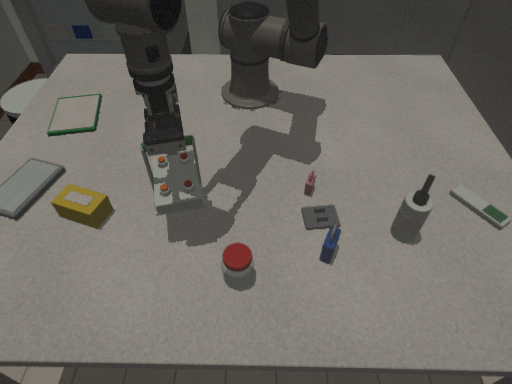

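The side caps are within about 0.6 px of where a level carrier at +100 mm should put them. In the side view the logger hangs on the peg, and the bystanders have not moved. I'm handing in.

Run:
```python
from h import *
print(bot.close_job()); o=bot.get_obs(); print(o["time"],o["tool_pos"],o["contact_force"],o["grip_width"])
```

```text
the job is handed in; nothing more can be done
None
the job is handed in; nothing more can be done
```

The job is handed in at about 18 s of the 64 s allowed; the interface gave no verdict.

I took the small blue logger out of its dock and hung it by its eye on the yellow peg while the carrier stood on the counter. I let go of it, then lifted the carrier by its green handle and held it about 100 mm up.

Last checks before handing in:
- **Carrier:** the handle was at z ≈ 235 mm, so the underside was about 100 mm above the counter. The joints were still (under 0.001 rad/s).
- **Grip:** the fingers held the 16 mm bar at 15.4 mm, with a steady 5.9 N load that fits the carrier, vials and logger.
- **Level and vials:** in the side view all four caps were within about 0.6 px of where a level carrier at that height should put them. In the scene view the two orange caps matched within 0.3 px. My colour mask missed the two shaded red ones there, though they are visible in the picture.
- **Logger:** the side and wrist pictures show it hanging upright on the peg, clear of the fingers.
- **Bystanders:** the jar, pump bottle and carton look to be where they started. I judged this by eye and did not measure it.

The peg tip I measured from two cameras differed by about 3 mm from where the carrier's pose put it. I corrected for this by eye from the camera pictures during insertion. Setting the eye on the peg briefly pressed down with about 11 N.

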